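# Index the temple mitre box one hole over

## Task

Set the mitre box for the acetate temple blank lying on its table: hook a fingertip under the pull ring at the nose of the saw arm, lift the spring index pin, swing the arm one hole, and no further, towards the side on which the blank lies, and let the pin drop fully home in that hole. Use the ring only as something to hook, never pinch or force it, and take the hand away at the end. Leave the blank, the stop block, the back saw and the bottle where they are.

Things in the scene. Friction and masses are not known exactly. Their poses are not given: they have to be found in the camera images.
- mitre_box: Bench mitre box, screwed down, 400 mm wide. Origin on the bench under the upright pivot of its saw arm; x from front to back (front faces -x, roughly to the robot), y along the fence to the left as seen from the front, z up. Work table: x -0.068 to 0, y -0.20 to 0.20, top 52 mm above the bench. Fence just behind it, 74 mm high. The saw arm runs under the table.
- plate_middle (a point): Mouth of the middle hole of the fan-shaped aluminium index plate in front of the table. Axes as mitre_box. Plate 10 mm thick, top 30 mm above the bench, outer radius 186 mm. Five 10 mm holes lie 168 mm from the pivot: this one straight to the front (-x of mitre_box), the others 22.5 and 45 degrees to each side. It does not move with the arm.
- saw_arm (a joint): Angle of the saw arm about the pivot, rad: 0 = nose straight to the front, pinned in the middle hole (the start, to 0.004); grows as the nose swings to +y of mitre_box. Holes at 0, +-0.393, +-0.785; end stops +-0.89. Steel bar 34 mm wide, top 40 mm above the bench, nose 191 mm from the pivot. Pin out, it turns with 0.25 N m of friction (about 1.5 N at the ring) and stays where left.
- front_guide (a point): Top of the front saw guide on the saw arm, a 13 mm steel post with a slotted brass head 14 x 19 mm, 104 mm from the pivot towards the nose, 127 mm above the bench. It swings with the arm. A like one stands behind the fence.
- index_pin (a joint): Lift of the spring index pin at the arm's nose, 168 mm from the pivot, m. 0 = fully home, its round 8 mm nose 9 mm deep in a hole; 0.009 = nose resting on the plate between holes (it slides there and drops into the next hole by itself); 0.018 = end of travel. A spring presses it down with 4 N at 0, 6.7 N at 0.018. Pin and ring 0.08 kg.
- ring_center (a point): Centre of the opening of the steel pull ring fixed on the index pin, 152 mm from the pivot; 89 mm above the bench with the pin home; moves with pin and arm. Oval of 5.4 mm wire, inside 48 mm wide by 40 high, lower edge on the pin head, leaning 45 degrees back to the pivot: a finger pointing 45 degrees down towards the pivot goes through. Free behind and below to 40 mm. x nose to pivot, z up.
- blank_center (a point): Centre of the loose acetate temple blank, a dark brown flat strip 150 x 16 x 5 mm lying on the work table along the fence, 35 to 55 mm in front of it, on one side of the middle. The side it lies on (its y in the frame of mitre_box, about +-0.11) is the side to swing to. Not to be moved.
- stop_center (a point): Loose end-stop block, aluminium, 30 x 34 x 26 mm with a small black knob on top (42 mm high over all), standing on the work table on the other side; the point is 20 mm above its underside. Not to be moved.
- saw_center (a point): Loose small back saw lying flat on the bench, 271 mm long along its x axis, 45 mm wide, 28 mm high; the point is near its middle, 13 mm above the bench. Not to be moved.
- cleaner_center (a point): Centre of a loose plain white bottle, 48 mm in diameter and 130 mm high, standing on the bench. Not to be moved.
There are look-alikes about, which are no part of the job. What is shaped like the part that bears blank_center but green, orange or yellow is not meant.

How it is judged:
By the outcome, as a careful person would: the job done as asked, in the order asked, and still so for the second after the job is handed in, with the robot touching nothing.
It also fails if it takes over 45 s, if anything falls off the work surface, if the arm or the gripper's body presses on something with over 40 N, if the wrist force passes 120 N, or if a joint passes its speed limit or range.

## Robot

A 6-joint arm with a two-finger parallel gripper is mounted at the origin on the work surface. World frame = base frame: x ahead of the robot, y to its left, z up, the work surface at z = 0. Lengths are in mm, angles in rad, forces in N, time in s.
With the tool pointing down it reaches from about 425 to 925 mm from the base axis. Payload 12.5 kg.
Tool frame: the origin (TCP) lies midway between the tips of the shut fingers; the grasp point (between the pads) lies 19 mm behind it (bot.tcp_to_grasp is the distance from the TCP to the grasp point, in mm); z points along the fingers, y is the line along which they close (so a half turn about z gives the same grasp; the last joint's range is limited). The gripper opens to 85 mm and grips with 20 to 120 N. Pads are 22 mm wide; open, the fingers measure 114 mm over their backs; the gripper's body (76 mm by 85 mm) begins 54 mm behind the grasp point. The pads swing forward as they close: fully open they stand 13 mm farther back than shut.
Start: joints at [-1.455, 0.491, 1.559, -0, 1.092, -0.106], TCP at [137.513, -609.701, 231.327] pointing down, gripper open.
Joint ranges: [-3.1, 3.1], [-0.84, 2.19], [0.05, 2.79], [-1.13, 4.28], [0.06, 2.93], [-2.69, 2.69]. Speed limits (rad/s): [2.22, 2.22, 2.79, 3.14, 3.14, 3.14].

## Interface

Orientations are given as a unit quaternion [x, y, z, w].
In Python, from bench import bot, imaging gives the robot as it stands. The module is installed in compiled form; this text tells all that it offers.
- The arm moves only by the tool step_arm, never from a script. Its argument "increments" is text: rows parted by semicolons, each of 7 numbers parted by spaces: the shift along the tool's x, y, z in mm, then the turn, a rotation vector about the tool's x, y, z in rad, then the opening, from -1 (shut) to 1 (fully open), so that 0 is half open. A call has 1 to 8 rows; each row shifts and turns the commanded pose from where the row before left it, along the tool's axes as they then stand; what a row does not reach is not made up. A row lasts 1/8 s, in which the tool goes at most 62.5 mm and 10.7 degrees, less where a joint would pass 70% of its speed; a pose out of reach is approached as far as the arm can. A call with a gripper value outside its range is refused whole. The fingers move at their own pace and stop on an object; "squeeze" is the grip in N (left out, the last holds). Time passes only in rows, so rows that do not move let the fingers close. It gives the time, the measured TCP pose, the force, the opening and the grip force at its end, in the units of the state.
- bot.get_obs(): the state, without advancing time (a new reading comes with each control period).
- imaging.capture(name): name is "scene" or "top" or "wrist"; returns (picture, depth): 420x560x3 uint8, red, green, blue; 420x560 float32, mm along the optical axis (not along the pixel's ray), 0 where there is no reading.
- imaging.camera_info(name): a dict with "fx", "fy", "cx", "cy" (pixels), "cam_to_world" (4x4, takes a point from camera to world coordinates). Camera axes: x right, y down, z forward; pixel columns grow to the right and rows downward; lengths in mm; the calibration is good to about 2 mm. The wrist camera is an equidistant fisheye: a pixel r from the principal point sees the ray r / f radians off the axis. A picture is of the moment at which its call begins: read the wrist's pose just before it. camera_info takes no time and is no camera call; for the wrist camera it gives the pose at the moment of the call.
- bot.finish_job(): hands the job in; it is judged then, once.
The state is a dict: "time": time; "qpos": joint angles; "qd": joint speeds; "joint_torque": joint torques, N m; "ee_pos": TCP position; "tcp_rot": TCP orientation; "ft_force": force on the tool from outside, world axes, zero at the start; "wrist_torque": the same for the moment, N m; "grip_width": opening from 0.0 (shut) to 1.0 (fully open); "grasp_force": force on a finger pad.
Only numpy, scipy, OpenCV 4.12 (cv2) and the standard library are available. Lean on these libraries where they do the work, as an engineer would, in place of code of your own. Each camera call takes 0.05 s, during which the arm holds its last target. There are 200 camera calls.

## Working session

There is one attempt and no reset: what is moved stays moved. The work goes in short steps, Python scripts to look and compute and a tool call to move; the robot and the scene stay as the last step left them, time stands still between calls to the robot, and variables do not carry over. Pictures are saved under pics/ and viewed, at most 10 in all, crops included, and the job is handed in when it is done.

Besides the shell and the picture viewer there is one more tool, called after ">>>" as name(argument=value, ...), one argument or row to a line, values as JSON. step_arm: Moves the arm, as the interface text tells. Its arguments: {"type":"object","properties":{"increments":{"type":"string"},"squeeze":{"type":"number"}},"required":["increments"]}

```bash
mkdir -p pics; cat > h.py <<'E'
import numpy as np, cv2
from bench import bot, imaging
def world(info,u,v,d):
    p=np.array([(u-info['cx'])/info['fx']*d,(v-info['cy'])/info['fy']*d,d,1.0])
    return (np.array(info['cam_to_world'])@p)[:3]
def cloud(info,dep):
    v,u=np.mgrid[:dep.shape[0],:dep.shape[1]]
    P=np.stack([(u-info['cx'])/info['fx']*dep,(v-info['cy'])/info['fy']*dep,dep,np.ones_like(dep)],-1)
    return (P@np.array(info['cam_to_world']).T)[...,:3]
E
python3 - <<'E'
from h import *
for n in ("scene","top"):
    i=imaging.camera_info(n); im,d=imaging.capture(n)
    np.savez(n,im=im,d=d); cv2.imwrite(f"pics/{n}.png",im[...,::-1]); print(n,i)
print(bot.get_obs())
E
```

```text
scene {'fx': 413.0728488044474, 'fy': 413.0728488044474, 'cx': 281.6126656276108, 'cy': 207.20452373904587, 'cam_to_world': array([[-5.30111183e-01,  5.57289572e-01, -6.39070001e-01,
         1.24341866e+03],
       [ 8.47852401e-01,  3.38303956e-01, -4.08285120e-01,
         4.30312381e+02],
       [-1.13331300e-02, -7.58273543e-01, -6.51838012e-01,
         7.85213269e+02],
       [ 0.00000000e+00,  0.00000000e+00,  0.00000000e+00,
         1.00000000e+00]])}
top {'fx': 464.3951636751665, 'fy': 464.3951636751665, 'cx': 284.6688542158911, 'cy': 203.55858385921616, 'cam_to_world': array([[-5.08737337e-03, -9.98454907e-01,  5.53345935e-02,
         4.86817732e+02],
       [-9.99980686e-01,  4.88198530e-03, -3.84629069e-03,
         4.20595277e+00],
       [ 3.57020514e-03, -5.53530922e-02, -9.98460459e-01,
         1.33161172e+03],
       [ 0.00000000e+00,  0.00000000e+00,  0.00000000e+00,
         1.00000000e+00]])}
{'time': 0.1, 'qpos': array([-1.45454445e+00,  4.91468725e-01,  1.55939143e+00,  9.38492265e-06,
        1.09171068e+00, -1.05631651e-01]), 'qd': array([-0.00046505, -0.00108565, -0.00147362, -0.00222208, -0.00090665,
        0.00012231]), 'joint_torque': array([ 4.66673504e-03, -6.19445515e+01, -2.62025428e+01, -4.01530201e-06,
        2.87147850e-03,  1.44919562e-05]), 'ee_pos': array([ 137.52335252, -609.47382242,  230.80415645]), 'tcp_rot': array([ 9.93852393e-01,  1.10712158e-01,  1.56594208e-06, -4.89105028e-04]), 'ft_force': array([0.1117878 , 0.33531864, 0.26679478]), 'wrist_torque': array([-0.03327037,  0.00345699, -0.02449984]), 'grasp_force': 0.0, 'grip_width': 0.9977482326573127}
```

View pics/scene.png

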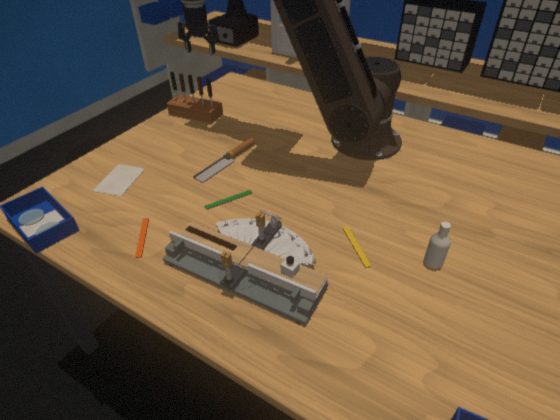

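View pics/top.png

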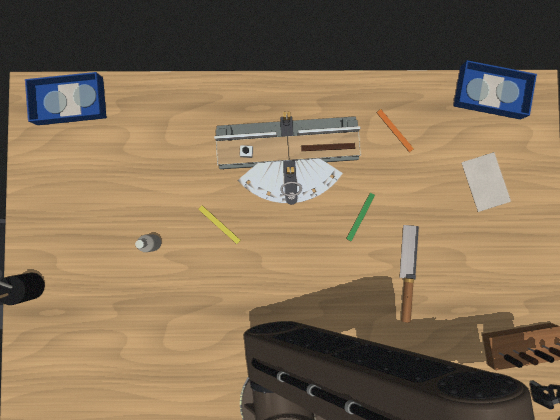

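The top view shows the blank right of the middle, at (328,147), which is the −y side of the box. The stop is at (246,151), the brass front guide at (290,170) and the ring at about (291,189). So the swing is to −0.393.

```bash
python3 - <<'E'
from h import *
z=np.load("top.npz"); im,d=z['im'],z['d']; i=imaging.camera_info("top"); P=cloud(i,d)
cv2.imwrite("pics/topc.png",cv2.resize(im[100:215,205:370,::-1],None,fx=4.5,fy=4.5,interpolation=cv2.INTER_CUBIC))
R=np.zeros(d.shape,bool); R[105:215,205:375]=1
Z=P[...,2]
print(np.histogram(Z[R],bins=np.arange(-5,140,5)))
hsv=cv2.cvtColor(im,cv2.COLOR_RGB2HSV)
m=R&(abs(Z-74)<4); q=P[m]; q=q[:, :2]; 
print("fence",len(q)); l=cv2.fitLine(q.astype(np.float32),cv2.DIST_HUBER,0,.01,.01).ravel(); print(l, np.ptp(q,axis=0),q.mean(0), q[q[:,1].argmin()],q[q[:,1].argmax()])
m=R&(abs(Z-57)<4)&(im.max(2)<90); print("blank",m.sum(),P[m].mean(0))
m=R&(Z>118); print("guides",P[m].round(0))
vv,uu=np.where(R&(Z>75)&(Z<118)); print(np.c_[uu,vv,P[vv,uu].round(0)][:80])
E
```

```text
(array([2547, 5684, 1043,   39,  398,  895,  882, 1686,  428,  421,  443,
       1935, 1080,  173,   98,  252,  294,   62,   12,   23,   41,   31,
         29,    5,    6,    7,   41,   20]), array([ -5,   0,   5,  10,  15,  20,  25,  30,  35,  40,  45,  50,  55,
        60,  65,  70,  75,  80,  85,  90,  95, 100, 105, 110, 115, 120,
       125, 130, 135]))
fence 457
[ 6.6780381e-02 -9.9776769e-01  7.5144452e+02 -2.8172834e+00] [213.77284483 396.52583574] [743.60693649   3.98449455] [ 768.19927612 -205.25913774] [736.50202305 191.266698  ]
blank 308 [722.31141789 -94.18802522  57.63512869]
guides [[ 487.    4. 1332.]
 [ 487.    4. 1332.]
 [ 793.    3.  131.]
 [ 794.    0.  129.]
 [ 793.   -2.  133.]
 [ 795.   -8.  123.]
 [ 794.  -10.  127.]
 [ 794.  -13.  127.]
 [ 487.    4. 1332.]
 [ 487.    4. 1332.]
 [ 791.    3.  131.]
 [ 791.    0.  129.]
 [ 792.   -3.  127.]
 [ 791.   -8.  131.]
 [ 791.  -10.  128.]
 [ 790.  -13.  133.]
 [ 788.    3.  130.]
 [ 789.    0.  126.]
 [ 789.   -2.  129.]
 [ 788.   -8.  130.]
 [ 789.  -10.  128.]
 [ 789.  -13.  128.]
 [ 487.    4. 1332.]
 [ 785.    3.
[... 4259 characters left out ...]
  77.]
 [ 347.  128.  762. -172.   80.]
 [ 348.  128.  763. -175.   75.]
 [ 350.  128.  762. -180.   80.]
 [ 351.  128.  762. -183.   77.]
 [ 352.  128.  762. -186.   77.]
 [ 355.  128.  762. -193.   79.]
 [ 356.  128.  762. -197.   77.]
 [ 357.  128.  762. -199.   76.]
 [ 358.  128.  762. -202.   76.]
 [ 310.  129.  760.  -71.   76.]
 [ 312.  129.  760.  -76.   76.]
 [ 314.  129.  760.  -82.   78.]
 [ 317.  129.  760.  -90.   77.]
 [ 318.  129.  760.  -93.   77.]
 [ 319.  129.  760.  -95.   77.]
 [ 320.  129.  760.  -98.   75.]
 [ 324.  129.  759. -109.   78.]
 [ 325.  129.  759. -112.   79.]
 [ 326.  129.  760. -115.   76.]
 [ 327.  129.  760. -117.   76.]
 [ 328.  129.  759. -120.   78.]]
```

View pics/topc.png

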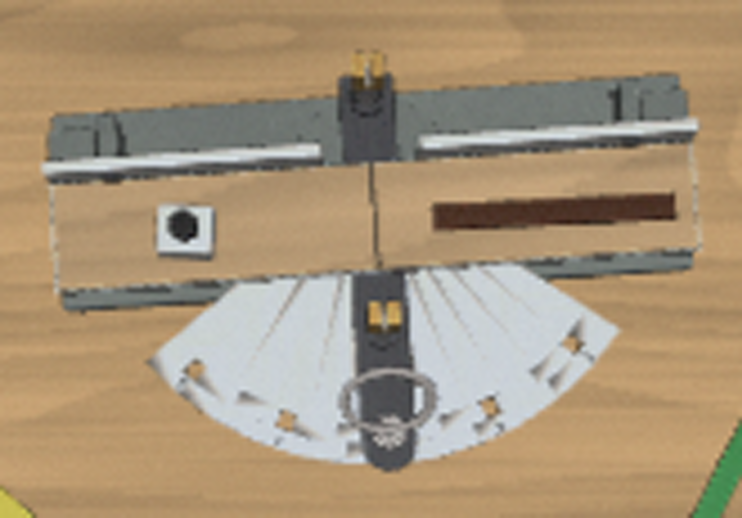

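The crop confirms this: the blank is to the right (−y), the stop to the left, and the ring's opening is on the arm axis. The front guide, rear guide and fence agree: pivot near (747, −7), yaw about 0.064, ring centre near (595, −17, 89). Next, a planner that prints the tool-frame rows for me to write.

```bash
cat > plan.py <<'E'
from h import *
from scipy.spatial.transform import Rotation as R, Slerp
PIV=np.array([747.,-7.]); YAW=0.064
def pose(theta,r,z,tilt=np.pi/4,back=0.,lat=0.,piv=PIV,yaw=YAW):
    """TCP at radius r, height z on the arm's axis at angle theta; backed off along tool z; lat = to the arm's left"""
    h=yaw-theta; c,s=np.cos(h),np.sin(h)
    rot=R.from_euler('z',h)*R.from_matrix(np.diag([1.,-1,-1]))*R.from_euler('y',tilt)
    p=np.array([*(piv-r*np.array([c,s])+lat*np.array([-s,c])),z])-back*rot.as_matrix()[:,2]
    return p,rot
def rows(targets,grip=-1,dp=1):
    """targets: list of (pos,rot,n)"""
    o=bot.get_obs(); p,r=o['ee_pos'],R.from_quat(o['tcp_rot'])
    out=[]
    for tp,tr,n in targets:
        S=Slerp([0,1],R.concatenate([r,tr])); p0=p
        for k in range(1,n+1):
            q=p0+(tp-p0)*k/n; rr=S(k/n)
            out.append((*np.round(r.inv().apply(q-p),dp),*np.round((r.inv()*rr).as_rotvec(),3),grip)); p,r=q,rr
    for j in range(0,len(out),8): print("; ".join(" ".join(f"{x:g}" for x in w) for w in out[j:j+8]))
E
python3 - <<'E'
from plan import *
o=bot.get_obs()
p,r=pose(0,152,89,back=85); print(p,r.as_quat())
r0=R.from_quat(o['tcp_rot'])
d=R.from_euler('z',.064)*R.from_matrix(np.diag([1.,-1,-1]))
rows([(np.array([400,-230,235]),d,10),(p,r,10)],dp=0)
E
```

```text
[535.3301645  -20.56539582 149.1040764 ] [ 0.92340655  0.0295591   0.38248752 -0.01224378]
34 -31 -0 -0 -0 0.016 -1; 33 -32 -0 -0 -0 0.016 -1; 33 -32 -0 -0 -0 0.016 -1; 32 -33 -0 -0 -0 0.016 -1; 32 -33 -0 -0 -0 0.016 -1; 31 -34 -0 -0 -0 0.016 -1; 31 -34 -0 -0 -0 0.016 -1; 30 -35 -0 -0 -0 0.016 -1
30 -35 -0 -0 -0 0.016 -1; 29 -36 -0 -0 -0 0.016 -1; 15 -20 9 -0 0.079 -0 -1; 14 -20 10 0 0.079 0 -1; 13 -20 11 -0 0.079 -0 -1; 12 -20 12 -0 0.079 0 -1; 11 -20 13 0 0.079 0 -1; 10 -20 14 -0 0.079 -0 -1
9 -20 14 0 0.079 0 -1; 8 -20 15 0 0.079 0 -1; 7 -20 16 -0 0.079 0 -1; 6 -20 16 0 0.079 0 -1
```

>>> step_arm(
  increments="34 -31 0 0 0 0.016 -1; 33 -32 0 0 0 0.016 -1; 33 -32 0 0 0 0.016 -1; 32 -33 0 0 0 0.016 -1; 32 -33 0 0 0 0.016 -1; 31 -34 0 0 0 0.016 -1; 31 -34 0 0 0 0.016 -1; 30 -35 0 0 0 0.016 -1",
)

```text
time: 1.1
ee_pos: [347.2, -305.5, 231.2]
tcp_rot: [0.999, 0.047, -0.0, -0.0]
ft_force: [0.7, -0.1, -0.9]
grip_width: 0.001
grasp_force: 0.0
```

>>> step_arm(
  increments="30 -35 0 0 0 0.016 -1; 29 -36 0 0 0 0.016 -1; 15 -20 9 0 0.079 0 -1; 14 -20 10 0 0.079 0 -1; 13 -20 11 0 0.079 0 -1; 12 -20 12 0 0.079 0 -1; 11 -20 13 0 0.079 0 -1; 10 -20 14 0 0.079 0 -1",
)

```text
time: 2.1
ee_pos: [479.4, -106.0, 177.8]
tcp_rot: [0.972, 0.03, 0.234, -0.007]
ft_force: [0.6, 0.8, 0.8]
grip_width: -0.001
grasp_force: 0.0
```

```bash
python3 - <<'E'
from plan import *
o=bot.get_obs(); print(o['time'],o['ee_pos'],o['qpos'].round(2),o['qd'].round(2),o['grip_width'])
rows([(*pose(0,152,89,back=85),5)],dp=0)
E
```

```text
2.1 [ 479.41458226 -105.96987647  177.84844306] [-0.48  0.28  2.22  0.82  0.32  0.29] [ 0.31  0.16  0.34  2.22 -0.75 -1.91] -0.001286716846556938
8 -16 11 0 0.062 -0 -1; 8 -16 11 0 0.062 -0 -1; 7 -16 12 0 0.062 -0 -1; 6 -16 12 0 0.062 -0 -1; 5 -16 12 0 0.062 -0 -1
```

```bash
python3 - <<'E'
s=open('plan.py').read()
s=s.replace("lat=0.,piv","lat=0.,dh=0.,piv").replace("R.from_euler('z',h)*","R.from_euler('z',h+dh)*")
open('plan.py','w').write(s)
E
python3 - <<'E'
from plan import *
rows([(*pose(0,152,89,back=75,dh=.25,tilt=.85),7)],dp=0)
E
```

```text
6 -10 9 0.022 0.054 -0.029 -1; 6 -9 10 0.022 0.054 -0.029 -1; 5 -9 10 0.022 0.054 -0.029 -1; 5 -9 11 0.022 0.054 -0.029 -1; 5 -8 11 0.022 0.054 -0.029 -1; 4 -8 12 0.022 0.054 -0.029 -1; 4 -7 12 0.022 0.054 -0.029 -1
```

>>> step_arm(
  increments="6 -10 9 0.022 0.054 -0.029 -1; 6 -9 10 0.022 0.054 -0.029 -1; 5 -9 10 0.022 0.054 -0.029 -1; 5 -9 11 0.022 0.054 -0.029 -1; 5 -8 11 0.022 0.054 -0.029 -1; 4 -8 12 0.022 0.054 -0.029 -1; 4 -7 12 0.022 0.054 -0.029 -1; 0 0 0 0 0 0 -1",
)

```text
time: 3.1
ee_pos: [538.9, -36.3, 138.7]
tcp_rot: [0.903, 0.14, 0.401, -0.064]
ft_force: [-0.1, 0.5, 0.0]
grip_width: -0.001
grasp_force: 0.0
```

```bash
python3 - <<'E'
from plan import *
o=bot.get_obs(); print(o['time'],o['ee_pos'],o['tcp_rot'],o['qpos'].round(2),o['qd'].round(2))
p,r=pose(0,152,89,back=75,dh=.25,tilt=.85); print(p,r.as_quat())
i=imaging.camera_info("wrist"); im,d=imaging.capture("wrist"); np.savez("w1",im=im,d=d,T=i['cam_to_world']); print(i)
cv2.imwrite("pics/w1.png",im[...,::-1])
E
```

```text
3.1 [538.94473165 -36.26791591 138.66823679] [ 0.90291467  0.13984288  0.40138707 -0.06385513] [-0.44  0.49  2.33  2.12  0.63 -1.2 ] [-0.   -0.03 -0.01 -0.04 -0.04  0.06]
[541.72015796 -34.12470636 138.49873594] [ 0.89983368  0.1424462   0.40724956 -0.06446875]
{'fx': 325.19226210127806, 'fy': 325.19226210127806, 'cx': 285.73413409094076, 'cy': 208.94696296036747, 'cam_to_world': array([[ 3.03789597e-01, -8.13200078e-01,  4.96404587e-01,
         4.84915088e+02],
       [-9.52733885e-01, -2.57563375e-01,  1.61118750e-01,
        -5.39335337e+01],
       [-3.16613955e-03, -5.21887671e-01, -8.53008343e-01,
         2.87873067e+02],
       [ 0.00000000e+00,  0.00000000e+00,  0.00000000e+00,
         1.00000000e+00]])}
```

View pics/w1.png

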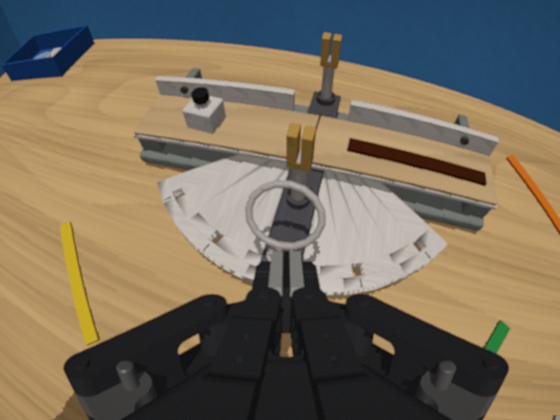

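The wrist view shows the ring centred at about (286,214), with edges at columns 247 and 325 and rows 182 and 248. The shut fingertips end just below it at (285,255). I'll check the ring centre from its depth pixels.

```bash
python3 - <<'E'
from plan import *
z=np.load("w1.npz"); d,T=z['d'],z['T']; i=imaging.camera_info("wrist")
def ray(u,v):
    x,y=(u-i['cx'])/i['fx'],(v-i['cy'])/i['fy']; r=np.hypot(x,y)
    s=np.where(r>1e-9,np.sin(r)/np.maximum(r,1e-9),1); return np.stack([x*s,y*s,np.cos(r)],-1)
vv,uu=np.mgrid[175:256,240:332]; rr=ray(uu,vv); D=d[175:256,240:332]
P=(rr/rr[...,2:]*D[...,None])@T[:3,:3].T+T[:3,3]
m=(P[...,2]>82)&(P[...,2]<112)&(P[...,0]<625)&(vv<250); Q=P[m]
print(m.sum(),Q.min(0),Q.max(0),(Q.min(0)+Q.max(0))/2)
L=(Q-np.r_[PIV,0])@np.array([-np.sin(YAW),np.cos(YAW),0]); print("lat",L.min(),L.max())
# ray of visual centre on z=89
w=T[:3,:3]@ray(286.,214.5); c=T[:3,3]+w*(89-T[2,3])/w[2]; print("ray centre",c)
print("expected",pose(0,152,89)[0])
g=T[:3,:3]@ray(301.,150.); 
for n,u,v,h in(("front guide top",300.5,127.,127),("rear guide top",331.,36.,127)):
    g=T[:3,:3]@ray(u,v); print(n,T[:3,3]+g*(h-T[2,3])/g[2])
rows([(*pose(0,152,89,back=20,dh=.25,tilt=.85),5),(*pose(0,152,89,back=-22,dh=.25,tilt=.85),6)])
E
```

```text
1068 [582.43409556 -46.36401602  82.02687249] [612.75322613  11.99598161 108.45469445] [597.59366084 -17.18401721  95.24078347]
lat -29.69307267610941 28.644531585642696
ray centre [596.30432117 -17.95297911  89.        ]
expected [595.31118976 -16.72136038  89.        ]
front guide top [646.08801543 -12.91473557 127.        ]
rear guide top [788.13203471  -4.86121191 127.        ]
0.5 -0.3 11.6 0.001 0.003 -0.001 -1; 0.5 -0.3 11.6 0.001 0.003 -0.001 -1; 0.4 -0.3 11.6 0.001 0.003 -0.001 -1; 0.4 -0.3 11.6 0.001 0.003 -0.001 -1; 0.4 -0.3 11.6 0.001 0.003 -0.001 -1; -0 0 7 0 0 0 -1; 0 -0 7 0 -0 0 -1; 0 0 7 -0 -0 -0 -1
-0 -0 7 -0 0 0 -1; 0 0 7 0 0 0 -1; -0 -0 7 0 -0 0 -1
```

The ring matches the expected position within about 1 mm, so I'm inserting the fingertip.

>>> step_arm(
  increments="0.5 -0.3 11.6 0.001 0.003 -0.001 -1; 0.5 -0.3 11.6 0.001 0.003 -0.001 -1; 0.4 -0.3 11.6 0.001 0.003 -0.001 -1; 0.4 -0.3 11.6 0.001 0.003 -0.001 -1; 0.4 -0.3 11.6 0.001 0.003 -0.001 -1; 0 0 7 0 0 0 -1; 0 0 7 0 0 0 -1; 0 0 0 0 0 0 -1",
)

```text
time: 4.15
ee_pos: [591.6, -17.8, 93.4]
tcp_rot: [0.899, 0.143, 0.409, -0.066]
ft_force: [0.2, 0.1, -0.3]
grip_width: -0.0
grasp_force: 0.0
```

>>> step_arm(
  increments="0 0 7 0 0 0 -1; 0 0 7 0 0 0 -1; 0 0 7 0 0 0 -1; 0 0 7 0 0 0 -1; 0 0 0 0 0 0 -1",
)

```text
time: 4.78
ee_pos: [611.7, -11.2, 74.8]
tcp_rot: [0.899, 0.143, 0.409, -0.066]
ft_force: [-0.6, -0.1, -1.0]
grip_width: 0.003
grasp_force: 0.0
```

```bash
python3 - <<'E'
from plan import *
o=bot.get_obs(); print(o['time'],o['ee_pos'],o['ft_force'],o['qpos'].round(2))
p,r=pose(0,152,89,back=-22,dh=.25,tilt=.85); print(p)
up=np.array([0,0,1.])
rows([(p+8*up,r,4),(p+24*up,r,8)])
E
```

```text
4.775 [611.72309508 -11.15463753  74.84421383] [-0.62659185 -0.14695023 -1.03960325] [-0.32  0.68  2.21  2.33  0.67 -1.33]
[611.03122575 -11.61637889  74.48037079]
1.3 0.1 -1.4 -0.001 -0.001 0 -1; 1.3 0.1 -1.4 -0.001 -0.001 0 -1; 1.3 0.1 -1.4 -0.001 -0.001 0 -1; 1.3 0.1 -1.4 -0.001 -0.001 0 -1; 1.5 0 -1.3 0 0 0 -1; 1.5 0 -1.3 0 0 0 -1; 1.5 0 -1.3 0 0 0 -1; 1.5 0 -1.3 -0 0 0 -1
1.5 0 -1.3 0 0 0 -1; 1.5 -0 -1.3 0 0 0 -1; 1.5 -0 -1.3 0 0 0 -1; 1.5 -0 -1.3 0 0 0 -1
```

>>> step_arm(
  increments="1.3 0.1 -1.4 0 0 0 -1; 1.5 0 -1.3 0 0 0 -1; 1.5 0 -1.3 0 0 0 -1; 1.5 0 -1.3 0 0 0 -1; 1.5 0 -1.3 0 0 0 -1; 0 0 0 0 0 0 -1",
)

```text
time: 5.52
ee_pos: [611.2, -11.5, 85.0]
tcp_rot: [0.899, 0.143, 0.409, -0.066]
ft_force: [-0.6, 0.8, -1.7]
grip_width: -0.001
grasp_force: 0.9
```

>>> step_arm(
  increments="1.5 0 -1.3 0 0 0 -1; 1.5 0 -1.3 0 0 0 -1; 0 0 0 0 0 0 -1",
)

```text
time: 5.9
ee_pos: [611.1, -11.5, 88.9]
tcp_rot: [0.899, 0.143, 0.409, -0.066]
ft_force: [-2.5, 0.1, -4.6]
grip_width: -0.001
grasp_force: 2.6
```

>>> step_arm(
  increments="1.5 0 -1.3 0 0 0 -1; 1.5 0 -1.3 0 0 0 -1; 0 0 0 0 0 0 -1",
)

```text
time: 6.28
ee_pos: [611.2, -11.5, 93.1]
tcp_rot: [0.899, 0.143, 0.409, -0.066]
ft_force: [-3.2, 0.9, -6.3]
grip_width: 0.001
grasp_force: 3.2
```

Contact comes at z≈86–87 with the spring force expected. I'll lift further, then measure the ring height.

>>> step_arm(
  increments="1.5 0 -1.3 0 0 0 -1; 1.5 0 -1.3 0 0 0 -1; 1.5 0 -1.3 0 0 0 -1; 0 0 0 0 0 0 -1",
)

```text
time: 6.78
ee_pos: [611.3, -11.5, 99.1]
tcp_rot: [0.899, 0.143, 0.409, -0.066]
ft_force: [-3.5, 0.2, -7.2]
grip_width: 0.002
grasp_force: 3.9
```

```bash
cat > look.py <<'E'
from plan import *
import sys
def wcloud(name):
    i=imaging.camera_info("wrist"); im,d=imaging.capture("wrist"); T=i['cam_to_world']
    v,u=np.mgrid[:420,:560]; x,y=(u-i['cx'])/i['fx'],(v-i['cy'])/i['fy']; r=np.hypot(x,y)+1e-9
    t=np.tan(np.minimum(r,1.5)); P=np.stack([x/r*t*d,y/r*t*d,d],-1)@T[:3,:3].T+T[:3,3]
    cv2.imwrite(f"pics/{name}.png",im[...,::-1]); return im,d,P
E
python3 - <<'E'
from look import *
o=bot.get_obs(); print(o['ee_pos'],o['ft_force'])
im,d,P=wcloud("w2")
r=np.hypot(*(P[...,:2]-PIV).transpose(2,0,1))
v,u=np.mgrid[:420,:560]
m=(d>0)&(P[...,2]>85)&(P[...,2]<140)&(r>120)&(r<175)&(v<300)&(im.min(2)>70)
Q=P[m]; k=Q[:,2].argsort()[::-1][:15]; print(m.sum(),Q[k].round(0))
E
```

```text
[611.30438168 -11.49832037  99.09684885] [-3.53289664  0.2441218  -7.20774896]
2913 [[575.  10. 140.]
 [575.  10. 140.]
 [576.   9. 140.]
 [579.   1. 140.]
 [576.   9. 140.]
 [595. -48. 140.]
 [578.  -0. 140.]
 [595. -50. 140.]
 [595. -50. 140.]
 [592. -40. 140.]
 [595. -49. 140.]
 [579.   0. 140.]
 [577.   8. 140.]
 [595. -48. 139.]
 [576.   9. 139.]]
```

View pics/w2.png

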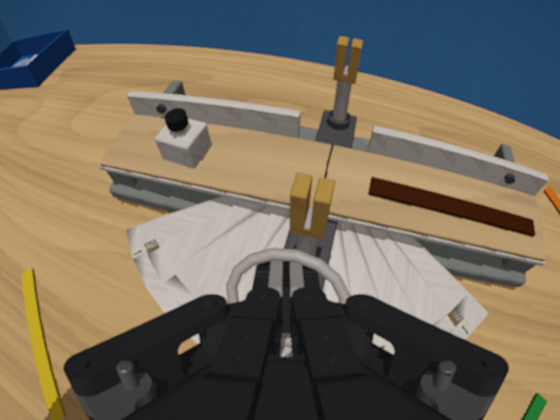

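The ring's upper wire lies on the finger at about (285,256). The finger is hooked and nothing else is touched.

```bash
python3 - <<'E'
from look import *
im,d,P=wcloud("w3")
for c in (262,270,310,318):
  for v in range(246,272,2): 
    q=P[v,c]
    if q[2]>95: print(c,v,q.round(1),round(np.hypot(*(q[:2]-PIV)),1))
h=np.median(P[200:225,306:309].reshape(-1,3),0);print(h)
S=imaging.capture("scene"); cv2.imwrite("pics/s2.png",cv2.resize(S[0][190:300,180:330,::-1],None,fx=5,fy=5,interpolation=cv2.INTER_CUBIC))
E
```

```text
262 250 [608.9  -1.3 119. ] 138.2
262 252 [607.9  -1.8 119.4] 139.2
262 254 [607.5  -1.8 118.1] 139.6
262 256 [606.3  -2.3 118.8] 140.7
262 258 [605.7  -2.5 118.1] 141.4
262 260 [605.4  -2.4 116.5] 141.6
262 262 [604.8  -2.6 115.7] 142.2
262 264 [605.7  -2.  111. ] 141.4
262 266 [604.4  -2.5 112.1] 142.7
262 268 [603.5  -2.8 112.1] 143.6
262 270 [601.9  -3.5 113.9] 145.1
270 248 [610.   -4.7 121.1] 137.0
270 250 [609.3  -5.  120.6] 137.7
270 252 [608.7  -5.2 120. ] 138.3
270 254 [607.9  -5.4 119.7] 139.1
270 256 [607.2  -5.6 119.2] 139.8
270 258 [606.5  -5.9 118.8] 140.5
270 260 [606.5  -5.8 116.7] 140.5
270 262 [608.5  -4.7 109.2] 138.5
270 264 [603.8  -6.9 119.1] 143.2
270 266 [602.4  -7.4 120.5] 144.6
270 268 [600.8  -8.  122.4] 146.2
270 270 [600.2  -8.3 121.9] 146.8
310 256 [611.5 -22.2 121.6] 136.4
310 258 [610.9 -22.4 120.9] 137.0
310 260 [609.9 -22.7 121.3] 138.0
310 262 [609.7 -22.8 119.6] 138.2
310 264 [608.9 -23.1 119.4] 139.0
310 266 [608.2 -23.3 118.9] 139.7
310 268 [608.7 -23.4 115.5] 139.3
310 270 [607.9 -23.6 115.3] 140.1
318 258 [612.2 -25.6 120.3] 136.1
318 260 [611.4 -25.8 120.1] 136.9
318 262 [610.7 -26.1 119.7] 137.7
318 264 [609.2 -26.4 121. ] 139.1
318 266 [609.4 -26.6 118.6] 139.0
318 268 [608.9 -26.8 117.6] 139.5
318 270 [607.9 -27.  117.9] 140.6
[641.53534341 -12.74489515 102.88020411]
```

View pics/s2.png

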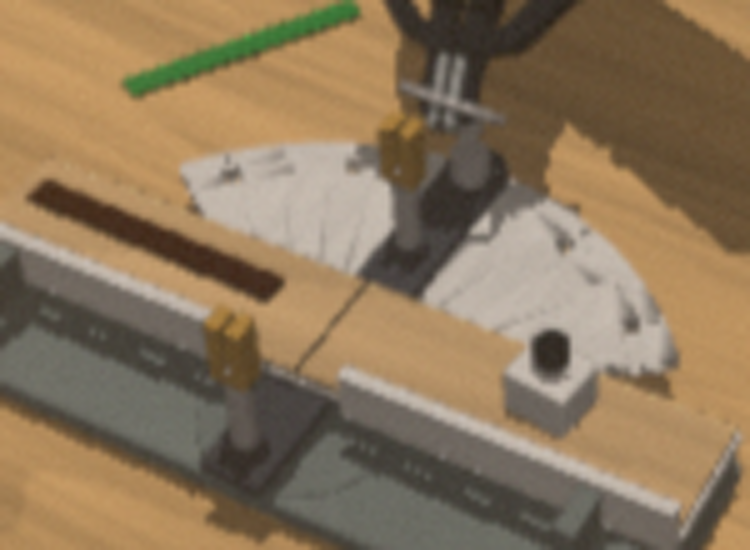

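Ring top z ≈ 121 against about 107.7 when home, so the lift is about 13 mm and the pin is out (it needs more than 9). Now the first part of the swing, to −0.34.

```bash
python3 - <<'E'
from plan import *
o=bot.get_obs(); print(o['ee_pos'],pose(0,152,89+24.6,back=-22,dh=.25,tilt=.85)[0])
rows([(*pose(t,152,89+24.6,back=-22,dh=.25,tilt=.85),1) for t in -np.arange(1,15)*.34/14])
E
```

```text
[611.30795867 -11.47631861  98.89823893] [611.03122575 -11.61637889  99.08037079]
-0.6 3.2 -1 0.016 -0.004 -0.016 -1; -0.6 3.2 -0.7 0.018 -0 -0.016 -1; -0.6 3.2 -0.7 0.018 0 -0.016 -1; -0.6 3.2 -0.7 0.018 0 -0.016 -1; -0.6 3.2 -0.7 0.018 -0 -0.016 -1; -0.6 3.2 -0.7 0.018 -0 -0.016 -1; -0.6 3.2 -0.7 0.018 0 -0.016 -1; -0.6 3.2 -0.7 0.018 0 -0.016 -1
-0.6 3.2 -0.7 0.018 0 -0.016 -1; -0.6 3.2 -0.7 0.018 0 -0.016 -1; -0.6 3.2 -0.7 0.018 0 -0.016 -1; -0.6 3.2 -0.7 0.018 -0 -0.016 -1; -0.6 3.2 -0.7 0.018 -0 -0.016 -1; -0.6 3.2 -0.7 0.018 -0 -0.016 -1
```

>>> step_arm(
  increments="-0.6 3.2 -0.7 0.018 0 -0.016 -1; -0.6 3.2 -0.7 0.018 0 -0.016 -1; -0.6 3.2 -0.7 0.018 0 -0.016 -1; -0.6 3.2 -0.7 0.018 0 -0.016 -1",
)

```text
time: 7.42
ee_pos: [612.2, -24.7, 98.9]
tcp_rot: [0.891, 0.187, 0.405, -0.085]
ft_force: [-3.5, 1.8, -7.7]
grip_width: -0.003
grasp_force: 3.7
```

```bash
python3 - <<'E'
from look import *
o=bot.get_obs(); print(o['time'],o['ee_pos'],o['ft_force'],o['qpos'].round(2))
rows([(*pose(t,152,89+24.6,back=-22,dh=.25,tilt=.85),1) for t in -np.arange(5,15)*.34/14])
# arm angle from brass front guide
S,d=imaging.capture("scene"); i=imaging.camera_info("scene"); P=cloud(i,d)
hsv=cv2.cvtColor(S,cv2.COLOR_RGB2HSV); r=np.hypot(*(P[...,:2]-PIV).transpose(2,0,1))
m=(hsv[...,1]>120)&(P[...,2]>108)&(P[...,2]<140)&(r>85)&(r<120)&(P[...,0]<720)
q=P[m].mean(0); print(m.sum(),q,"theta",YAW-np.arctan2(PIV[1]-q[1],PIV[0]-q[0]))
E
```

```text
7.425 [612.23989291 -24.67209383  98.93702111] [-3.5476132   1.79155013 -7.6777287 ] [-0.38  0.64  2.17  2.06  0.65 -1.17]
-0.6 3.2 -0.9 0.016 -0.004 -0.015 -1; -0.6 3.2 -0.7 0.018 -0 -0.016 -1; -0.6 3.2 -0.7 0.018 -0 -0.016 -1; -0.6 3.2 -0.7 0.018 0 -0.016 -1; -0.6 3.2 -0.7 0.018 -0 -0.016 -1; -0.6 3.2 -0.7 0.018 0 -0.016 -1; -0.6 3.2 -0.7 0.018 -0 -0.016 -1; -0.6 3.2 -0.7 0.018 0 -0.016 -1
-0.6 3.2 -0.7 0.018 -0 -0.016 -1; -0.6 3.2 -0.7 0.018 -0 -0.016 -1
70 [649.6554071  -22.70364699 119.21949497] theta -0.09594222078714393
```

The arm follows freely: the measured angle is −0.096 against −0.097 commanded. Continuing.

>>> step_arm(
  increments="-0.6 3.2 -0.9 0.016 -0.004 -0.015 -1; -0.6 3.2 -0.7 0.018 0 -0.016 -1; -0.6 3.2 -0.7 0.018 0 -0.016 -1; -0.6 3.2 -0.7 0.018 0 -0.016 -1; -0.6 3.2 -0.7 0.018 0 -0.016 -1; -0.6 3.2 -0.7 0.018 0 -0.016 -1; -0.6 3.2 -0.7 0.018 0 -0.016 -1; -0.6 3.2 -0.7 0.018 0 -0.016 -1",
)

```text
time: 8.48
ee_pos: [618.0, -50.7, 99.3]
tcp_rot: [0.87, 0.271, 0.394, -0.122]
ft_force: [-1.8, 1.4, -6.7]
grip_width: 0.001
grasp_force: 3.3
```

>>> step_arm(
  increments="-0.6 3.2 -0.7 0.018 0 -0.016 -1; -0.6 3.2 -0.7 0.018 0 -0.016 -1; 0 0 0 0 0 0 -1",
)

```text
time: 8.85
ee_pos: [620.4, -57.5, 99.4]
tcp_rot: [0.863, 0.291, 0.391, -0.131]
ft_force: [-2.2, -1.4, -6.5]
grip_width: -0.001
grasp_force: 3.4
```

```bash
cat > ang.py <<'E'
from look import *
def ang():
    S,d=imaging.capture("scene"); i=imaging.camera_info("scene"); P=cloud(i,d)
    hsv=cv2.cvtColor(S,cv2.COLOR_RGB2HSV); r=np.hypot(*(P[...,:2]-PIV).transpose(2,0,1))
    m=(hsv[...,1]>120)&(P[...,2]>108)&(P[...,2]<140)&(r>85)&(r<120)&(P[...,0]<720)
    q=P[m].mean(0); return m.sum(),q.round(1),round(YAW-np.arctan2(PIV[1]-q[1],PIV[0]-q[0]),4)
E
python3 - <<'E'
from ang import *
o=bot.get_obs(); print(o['time'],o['ee_pos'],o['ft_force'],o['qpos'].round(2)); print(ang())
print(pose(-.34,152,89+24.6,back=-22,dh=.25,tilt=.85)[0])
rows([(*pose(-.36,152,89+24.6-7,back=-22,dh=.25,tilt=.85),4)])
E
```

```text
8.85 [620.40970191 -57.47060968  99.37139056] [-2.15297419 -1.35672555 -6.53891843] [-0.49  0.66  2.05  1.59  0.75 -0.98]
(np.int64(65), array([657.1, -47.3, 119.7]), np.float64(-0.3571))
[620.35430648 -56.69594388  99.08037079]
-1.4 0.5 1.1 0.005 -0 -0.004 -1; -1.4 0.5 1.1 0.005 -0 -0.004 -1; -1.4 0.5 1.1 0.005 -0 -0.004 -1; -1.4 0.5 1.1 0.005 -0 -0.004 -1
```

>>> step_arm(
  increments="-1.4 0 1.1 0 0 0 -1; -1.4 0 1.1 0 0 0 -1; -1.4 0 1.1 0 0 0 -1; -1.4 0 1.1 0 0 0 -1; 0 0 0 0 0 0 -1",
)

```text
time: 9.52
ee_pos: [620.0, -57.2, 92.6]
tcp_rot: [0.863, 0.292, 0.391, -0.131]
ft_force: [-0.5, -0.8, -0.2]
grip_width: 0.001
grasp_force: 0.0
```

```bash
python3 - <<'E'
from ang import *
o=bot.get_obs(); print(o['time'],o['ee_pos'],o['ft_force']); print(ang())
z=o['ee_pos'][2]
rows([(*pose(t,152,z+14.52,back=-22,dh=.25,tilt=.85),1) for t in -np.arange(.345,.43,.01)])
E
```

```text
9.525 [620.04724627 -57.20401907  92.64070512] [-0.51730365 -0.79346936 -0.19688562]
(np.int64(68), array([656.9, -47.3, 119.2]), np.float64(-0.3563))
0.3 0.4 0.3 0.008 -0.001 -0.003 -1; -0.2 1.3 -0.3 0.008 -0 -0.007 -1; -0.2 1.3 -0.3 0.008 0 -0.007 -1; -0.2 1.3 -0.3 0.008 0 -0.007 -1; -0.2 1.3 -0.3 0.008 0 -0.007 -1; -0.2 1.3 -0.3 0.008 -0 -0.007 -1; -0.2 1.3 -0.3 0.008 0 -0.007 -1; -0.2 1.3 -0.3 0.008 0 -0.007 -1
-0.2 1.3 -0.3 0.008 0 -0.007 -1
```

The pin is resting on the plate with the finger unloaded. Creeping on in small steps.

>>> step_arm(
  increments="-0.2 1.3 -0.3 0.008 0 -0.007 -1; -0.2 1.3 -0.3 0.008 0 -0.007 -1; -0.2 1.3 -0.3 0.008 0 -0.007 -1; 0 0 0 0 0 0 -1",
)

```text
time: 10.07
ee_pos: [621.2, -61.1, 92.3]
tcp_rot: [0.858, 0.305, 0.389, -0.137]
ft_force: [-1.2, 1.1, 0.0]
grip_width: 0.001
grasp_force: 0.6
```

>>> step_arm(
  increments="-0.2 1.3 -0.3 0.008 0 -0.007 -1; 0 0 0 0 0 0 -1",
)

```text
time: 10.32
ee_pos: [621.6, -62.1, 92.2]
tcp_rot: [0.857, 0.31, 0.388, -0.14]
ft_force: [-3.4, 2.6, -0.7]
grip_width: -0.002
grasp_force: 1.7
```

```bash
python3 - <<'E'
from ang import *
o=bot.get_obs(); print(o['time'],o['ee_pos'],o['ft_force']); print(ang())
E
```

```text
10.325 [621.57092426 -62.14859514  92.17376572] [-3.369239    2.64070871 -0.72132199]
(np.int64(65), array([657.2, -47.5, 119.2]), np.float64(-0.3593))
```

>>> step_arm(
  increments="-0.2 1.3 -0.3 0.008 0 -0.007 -1; -0.2 1.3 -0.3 0.008 0 -0.007 -1; 0 0 0 0 0 0 -1",
)

```text
time: 10.75
ee_pos: [623.0, -65.3, 92.1]
tcp_rot: [0.854, 0.319, 0.386, -0.143]
ft_force: [-1.7, 0.0, -4.8]
grip_width: 0.003
grasp_force: 2.4
```

```bash
python3 - <<'E'
from ang import *
o=bot.get_obs(); print(o['time'],o['ee_pos'],o['ft_force']); print(ang())
E
```

```text
10.75 [622.99092571 -65.25792881  92.07134257] [-1.74014112  0.04003146 -4.79663513]
(np.int64(64), array([659. , -50.3, 119.2]), np.float64(-0.3935))
```

The pin has dropped into the hole (angle −0.3935, and the ring now hangs on the finger with 4.8 N). Lowering straight down.

>>> step_arm(
  increments="-1.5 0 1.3 0 0 0 -1; -1.5 0 1.3 0 0 0 -1; -1.5 0 1.3 0 0 0 -1; -1.5 0 1.3 0 0 0 -1; -1.5 0 1.3 0 0 0 -1; -1.5 0 1.3 0 0 0 -1; -0.8 0 0.6 0 0 0 -1; 0 0 0 0 0 0 -1",
)

```text
time: 11.8
ee_pos: [623.0, -64.9, 79.7]
tcp_rot: [0.853, 0.319, 0.387, -0.143]
ft_force: [-0.0, -0.0, -0.4]
grip_width: -0.002
grasp_force: 0.0
```

```bash
python3 - <<'E'
from ang import *
o=bot.get_obs(); print(o['time'],o['ee_pos'],o['ft_force']); print(ang())
im,d,P=wcloud("w4")
r=np.hypot(*(P[...,:2]-PIV).transpose(2,0,1)); v,u=np.mgrid[:420,:560]
m=(d>0)&(r>125)&(r<146)&(P[...,2]>85)&(P[...,2]<130)&(v<275)&(u>200)&(u<370); print(m.sum(),np.percentile(P[m][:,2],[50,90,95,99]))
rows([(*pose(-.393,152,89,back=-16,dh=.25,tilt=.85),1),(*pose(-.393,152,89,back=75,dh=.25,tilt=.85),12)])
E
```

```text
11.8 [622.95311986 -64.89088082  79.66571039] [-0.02373368 -0.0321563  -0.38564033]
(np.int64(66), array([658.5, -51.2, 118.9]), np.float64(-0.399))
2157 [103.48405986 107.22642234 107.64909759 108.31969327]
-3.1 -1.1 -1.6 -0.004 0 0.007 -1; -0 -0 -7.6 0 0 0 -1; 0 0 -7.6 0 0 0 -1; -0 -0 -7.6 0 0 0 -1; -0 -0 -7.6 0 0 0 -1; 0 0 -7.6 0 0 0 -1; -0 -0 -7.6 0 0 0 -1; -0 -0 -7.6 0 -0 0 -1
0 0 -7.6 0 0 0 -1; -0 -0 -7.6 0 0 0 -1; -0 -0 -7.6 -0 -0 -0 -1; 0 0 -7.6 0 0 0 -1; -0 -0 -7.6 0 0 0 -1
```

View pics/w4.png

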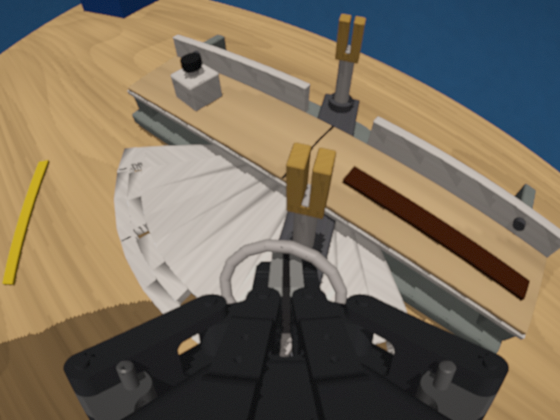

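The ring top is back at about 107.6 mm, so the pin is home, and the force is nil. The view shows the finger centred in the ring (columns 222–346). Withdrawing.

>>> step_arm(
  increments="-2 -1 -2 0 0 0 -1; 0 0 -7.6 0 0 0 -1; 0 0 -7.6 0 0 0 -1; 0 0 -7.6 0 0 0 -1; 0 0 -7.6 0 0 0 -1; 0 0 -7.6 0 0 0 -1; 0 0 -7.6 0 0 0 -1; 0 0 -7.6 0 0 0 -1",
)

```text
time: 12.9
ee_pos: [589.6, -92.4, 114.9]
tcp_rot: [0.853, 0.319, 0.386, -0.143]
ft_force: [0.3, -0.0, -0.2]
grip_width: 0.002
grasp_force: 0.0
```

>>> step_arm(
  increments="0 0 -10 0 0 0 -1; 0 0 -10 0 0 0 -1; 0 0 -10 0 0 0 -1; 0 0 -10 0 0 0 -1; 0 0 -10 0 0 0 -1; 0 0 -10 0 0 0 -1; 0 0 -5 0 0 0 -1; 0 0 0 0 0 0 -1",
)

```text
time: 13.9
ee_pos: [552.9, -124.4, 157.7]
tcp_rot: [0.853, 0.319, 0.387, -0.143]
ft_force: [0.2, -0.1, 0.5]
grip_width: -0.003
grasp_force: 0.0
```

```bash
python3 - <<'E'
from ang import *
o=bot.get_obs(); print(o['time'],o['ee_pos'],o['ft_force']); print(ang())
im,d,P=wcloud("w5")
r=np.hypot(*(P[...,:2]-PIV).transpose(2,0,1)); v,u=np.mgrid[:420,:560]
th=YAW-np.arctan2(PIV[1]-P[...,1],PIV[0]-P[...,0])
m=(d>0)&(r>125)&(r<146)&(abs(th+.393)<.15)&(P[...,2]>85)&(P[...,2]<130)&(v<275); print(m.sum(),np.percentile(P[m][:,2],[50,90,95,99]),th[m].mean())
E
```

```text
13.9 [ 552.87882849 -124.35819654  157.69500238] [ 0.19439055 -0.06059029  0.53322644]
(np.int64(66), array([658.8, -51.3, 119.3]), np.float64(-0.4016))
372 [104.90931836 107.37964803 107.69375797 108.12584283] -0.39507967588283355
```

View pics/w5.png

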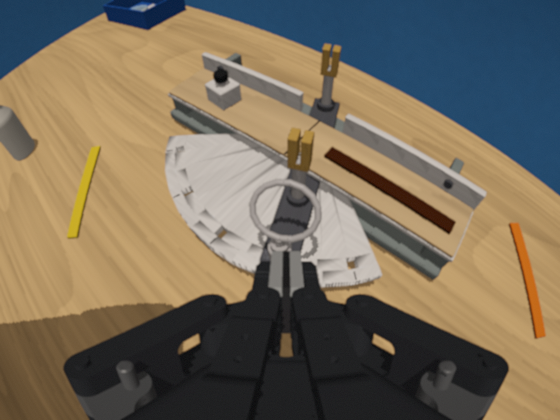

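The picture shows the arm pinned one hole towards the blank: the ring is at (285,210), clear of the fingers, with one free hole beyond it at (352,262). The ring height is back at its home value, and the blank and stop have not moved.

```bash
python3 -c "
from bench import bot
print(bot.finish_job())"
```

```text
the job is handed in; nothing more can be done
None
```

The saw arm is pinned in the first hole on the blank's side (−22.5°) with the index pin fully home, the hand is clear, and the job was handed in at about 14 s; no verdict came back.

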